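# Throw the tin roller's gear lever into the notch with the index stud

### The arm

A 6-joint arm with a two-finger parallel gripper is mounted at the origin on the work surface. World frame = base frame: x ahead of the robot, y to its left, z up, the work surface at z = 0. Lengths are in m, angles in rad, forces in N, time in s.
With the tool pointing down it reaches from about 0.35 to 0.975 m from the base axis. Payload 4.9 kg.
Tool frame: the origin (TCP) lies at the very end of the fingers, on their centre line; the grasp point (between the pads) lies behind it (manip.pinch_z is the y of the grasp point in the tool frame, in m); y points along the fingers, x is the direction in which the jaws open and shut, and the axes are right-handed (so a half turn about y gives the same grasp; the last joint's range is limited). The gripper opens to 85 mm and grips with 20 to 120 N. Pads are 22 mm wide; open, the fingers measure 114 mm over their backs; the gripper's body (76 mm by 85 mm) begins 54 mm behind the grasp point. The pads swing forward as they close: fully open they stand 13 mm farther back than shut.
Start: joints at [1.063, 0.053, 1.613, -0, 1.476, -0.119], TCP at [0.237, 0.578, 0.231] pointing down, gripper open.
Joint ranges: [-3.01, 3.01], [-1.01, 2.22], [0.06, 2.58], [-1.02, 4.17], [0.09, 2.62], [-3.14, 3.14]. Speed limits (rad/s): [2.57, 2.57, 3.14, 3.14, 3.14, 3.14].

### API

Orientations are given as a unit quaternion [w, x, y, z].
In Python, from plant import manip gives the robot as it stands.
- The arm moves only by the tool drive_tool, never from a script. Its argument "motion" is a list of rows, each a list of 3 entries, a list of its own where there are three numbers: the shift along the tool's x, y, z in units of 25 mm (1.0 is 25 mm), then the turn, a rotation vector about the tool's x, y, z in units of 5 degrees (1.0 is 5 degrees), then the closure, from -1 (fully open) to 1 (shut). A call has 1 to 12 rows; each row shifts and turns the commanded pose from where the row before left it, along the tool's axes as they then stand; what a row does not reach is not made up. A row lasts 1/10 s, in which the tool goes at most 50 mm and 8.59 degrees, less where a joint would pass 70% of its speed; a pose out of reach is approached as far as the arm can. A call is refused whole if a number of a shift passes 1 or a number of a turn 1, either way. A call with a gripper value outside its range is refused whole. The fingers move at their own pace and stop on an object; the grip force is fixed at half the most. Time passes only in rows, so rows that do not move let the fingers close. It gives the time, the measured TCP pose, the force and the opening at its end, in the units of the state.
- manip.state(): the state, without advancing time (a new reading comes with each control period).
- manip.grab_frame(name): name is "scene" or "top" or "wrist"; returns a dict with "img" (420x560x3 uint8, blue, green, red), "range_z" (420x560 float32, m along the optical axis (not along the pixel's ray), 0 where there is no reading), "camera_matrix" (3x3 intrinsics, pixels), "world_from_camera" (4x4, takes a point from camera to world coordinates); the wrist camera has in their place "T_tool_cam" (4x4, takes a point from camera to tool coordinates, whose origin is the TCP and whose axes are the tool frame's). Camera axes: x right, y down, z forward; pixel columns grow to the right and rows downward; lengths in m; the calibration is good to about 2 mm. A picture is of the moment at which its call begins: read the wrist's pose just before it.
- manip.job_done(): hands the job in, once; it reports no verdict.
The state is a dict: "time": time; "joint_pos": joint angles; "joint_vel": joint speeds; "joint_efforts": joint torques, N m; "tool_pos": TCP position; "tool_rot": TCP orientation; "contact_force": force on the tool from outside, world axes, zero at the start; "ft_torque": the same for the moment, N m; "gripper_width": opening from 0.0 (shut) to 1.0 (fully open).
Only numpy, scipy, OpenCV 4.12 (cv2) and the standard library are available. Lean on these libraries where they do the work, as an engineer would, in place of code of your own. Each camera call takes 0.05 s, during which the arm holds its last target. There are 200 camera calls.

### The job

Throw the gear lever on top of the tin roller out of its parking notch and into the notch that is marked by the tall index stud, so that the lever's pointer points at the stud, and let go of it. Leave the small air valve lever beside the machine as it is.

Things in the scene. Friction and masses are not known exactly. Their poses are not given: they have to be found in the camera images.
- lever_knob (a point): Centre of the gear lever's upright black grip, 30 mm across (24 at its foot), 42 tall, 144 mm above the bench, 130 mm from the pivot, on a flat steel arm whose top is 39 mm lower. The lever swings level; it starts in its clockwise-most notch seen from above. A spring draws it to the nearest of 3 notches 34 degrees apart; passing the hump between two takes about 4 N at the grip.
- lever_pivot (a point): Centre of the gear lever's pivot hub, 100 mm above the bench, on the grey gearbox (285 x 270 x 85 mm high); fixed. z up is the swing axis. The middle notch lies towards -x, the parking notch on the +y side, the far notch on the -y side, 34 degrees apart; stops 3 degrees beyond the end ones. Towards +x a tin lies on rollers, top 162 mm above the bench.
- index_stud (a point): Centre of the top of the index stud, a fixed steel pin 26 mm across, 22 mm tall above the gearbox (top 107 mm above the bench), 185 mm from the pivot, just outside the marked notch: the middle or the far one. The other notches have small flat screws only. Pivot, notch and stud lie on one line; with the lever home, its grip stands over that line, 55 mm short of the stud.
- valve_ball (a point): Centre of the black ball (26 mm across) on the short lever (85 mm, swings easily) of the air valve, an aluminium block 70 x 50 x 25 mm on the bench to the robot's right of the machine. A bystander: not to be moved.

How it is judged:
By the outcome, as a careful person would: the job done as asked, in the order asked, and still so for the second after the job is handed in, with the robot touching nothing.
It also fails if it takes over 32 s, if anything falls off the work surface, if the arm or the gripper's body presses on something with over 40 N, if the wrist force passes 120 N, or if a joint passes its speed limit or range.

## Working session

There is one attempt and no reset: what is moved stays moved. The work goes in short steps, Python scripts to look and compute and a tool call to move; the robot and the scene stay as the last step left them, time stands still between calls to the robot, and variables do not carry over. Pictures are saved under pics/ and viewed, about 8 in all and at most 12, crops included, and the job is handed in when it is done.

Besides the shell and the picture viewer there is one more tool, called after "Request:" as a command line: name --argument value ..., lists and objects as JSON in quotes. drive_tool: Moves the arm, as the interface text tells. Its arguments: {"type":"object","properties":{"motion":{"type":"array","items":{"type":"array"}}},"required":["motion"]}

```bash
mkdir -p pics; cat > h.py <<'E'
import numpy as np, cv2
from plant import manip
def cloud(f):
    K=f["camera_matrix"];z=f["range_z"];v,u=np.mgrid[:z.shape[0],:z.shape[1]]
    p=np.stack([(u-K[0,2])/K[0,0]*z,(v-K[1,2])/K[1,1]*z,z],-1)
    T=f["world_from_camera"];return p@T[:3,:3].T+T[:3,3]
E
python3 - <<'E'
from h import *
print(manip.state(), manip.pinch_z)
for n in("top","scene"):
    f=manip.grab_frame(n);np.savez(f"{n}.npz",**f);cv2.imwrite(f"pics/{n}.png",f["img"]);print(f["world_from_camera"].round(3))
E
```

```text
{'time': 0.0, 'joint_pos': array([ 1.06300979e+00,  5.33528100e-02,  1.61428042e+00, -1.49184793e-06,
        1.47602045e+00, -1.19045726e-01]), 'joint_vel': array([-0.00027717, -0.00069332,  0.00104518,  0.00043922,  0.00031508,
       -0.00014128]), 'joint_efforts': array([-1.26541134e-03, -3.93674612e+01, -3.70178461e+01, -1.97927429e-04,
        7.06337829e-03,  1.52291909e-05]), 'tool_pos': array([0.23661108, 0.5778079 , 0.23007365]), 'tool_rot': array([-0.58682705,  0.58749058,  0.39336137, -0.39465893]), 'contact_force': array([-0.39641493,  0.11709707,  0.37271533]), 'ft_torque': array([-0.04513087, -0.02796961,  0.00287871]), 'gripper_width': 0.995599622540701} -0.0187
[[-0.003 -0.998  0.057  0.472]
 [-1.     0.004  0.009 -0.208]
 [-0.009 -0.057 -0.998  1.173]
 [ 0.     0.     0.     1.   ]]
[[-0.494  0.458 -0.739  1.084]
 [ 0.87   0.27  -0.413  0.107]
 [ 0.01  -0.847 -0.532  0.561]
 [ 0.     0.     0.     1.   ]]
```

View pics/top.png

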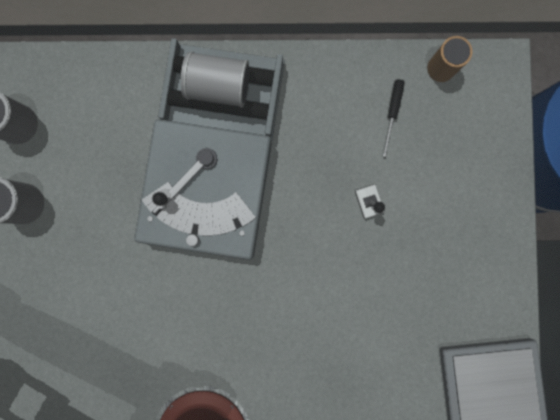

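View pics/scene.png

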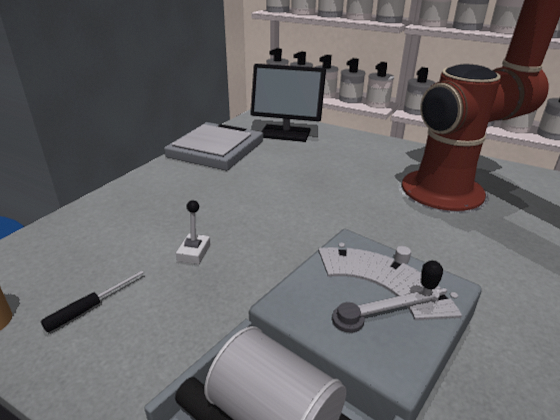

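The top view shows the pivot hub at (206,158), the grip at (159,199), and the stud at (192,240), which puts it at the middle notch. A flat screw marks the far notch at (241,233). The scene view agrees: the tall stud is at (403,254). The valve is well away from the machine.

```bash
cat >> h.py <<'E'
def ray(f,u,v,h):
    T=f["world_from_camera"];d=T[:3,:3]@np.linalg.inv(f["camera_matrix"])@[u,v,1];o=T[:3,3];return o+d*(h-o[2])/d[2]
E
python3 - <<'E'
from h import *
f=dict(np.load("top.npz"));P=cloud(f);img=f["img"]
def blob(mask,c,r=16):
    m=np.zeros(mask.shape,np.uint8);cv2.circle(m,c,r,1,-1);m&=mask.astype(np.uint8)
    n,l,s,cc=cv2.connectedComponentsWithStats(m)
    i=1+np.argmin([np.hypot(*(cc[k]-c))-s[k,4]*.1 for k in range(1,n)]);return cc[i],s[i],l==i
Z=P[...,2];g=img.max(2)
for n,m,c,h,r in [("knob z",(Z>.12),(159,199),.165,16),("knob dark",(g<60),(159,199),.155,14),("hub",(Z>.093)&(Z<.13),(206,158),.1,11),("stud",(Z>.096)&(Z<.13),(192,240),.107,12),("valve",g<60,(379,208),.05,10)]:
    cc,s,mm=blob(m,c,r);print(n,cc.round(1),s,ray(f,*cc,h).round(4),"z",np.percentile(Z[mm],[10,50,90]).round(3),P[mm].mean(0).round(4))
s=dict(np.load("scene.npz"));Q=cloud(s)
for u,v in[(431,268),(431,280),(403,250),(349,312)]:print(u,v,Q[v,u].round(4))
piv=ray(f,206,158,.1)
big=cv2.resize(img[110:270,120:290],None,fx=4,fy=4,interpolation=cv2.INTER_CUBIC)[:600];cv2.imwrite("pics/crop.png",big)
E
```

```text
knob z [159.2 198.2] [152 191  16  15 180] [0.5484 0.0634 0.165 ] z [0.149 0.162 0.166] [0.5488 0.0648 0.1596]
knob dark [160.  198.7] [153 193  15  12 133] [0.5481 0.0644 0.155 ] z [0.151 0.163 0.167] [0.5477 0.063  0.1599]
hub [205.7 157.8] [196 148  21  21 348] [ 0.6432 -0.0219  0.1   ] z [0.095 0.106 0.111] [ 0.6427 -0.0226  0.1035]
stud [191.6 239.6] [186 234  12  12 115] [0.4616 0.0068 0.107 ] z [0.104 0.108 0.11 ] [0.4616 0.0067 0.1072]
valve [378.6 206.9] [374 202  10  11  78] [ 0.5351 -0.4144  0.05  ] z [0.112 0.116 0.12 ] [ 0.5313 -0.4023  0.1161]
431 268 [0.5612 0.0672 0.1632]
431 280 [0.5645 0.0716 0.1448]
403 250 [0.4638 0.008  0.1077]
349 312 [ 0.6514 -0.0182  0.1104]
```

View pics/crop.png

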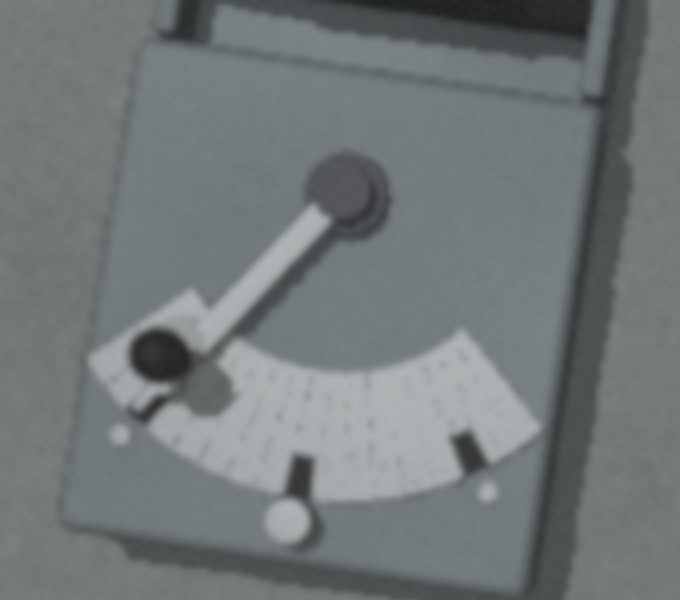

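Distances check out: pivot to stud is 184 mm, pivot to grip is 128 mm, and the grip-to-stud angle is about 33°. So the target is the middle notch. Next I plan the approach.

```bash
cat >> h.py <<'E'
from scipy.spatial.transform import Rotation as R
def rot(): return R.from_quat(np.roll(manip.state()["tool_rot"],-1))
def plan(goal,xdir_deg=None):
    s=manip.state();r=rot();d=r.inv().apply(np.array(goal)-s["tool_pos"])/.025
    print("t",s["time"],"pos",s["tool_pos"].round(4),"F",s["contact_force"].round(1),"w",round(s["gripper_width"],3));print("shift units",d.round(2))
    if xdir_deg is not None:
        a=np.deg2rad(xdir_deg);x=np.array([np.cos(a),np.sin(a),0]);y=np.array([0,0,-1.])
        t=R.from_matrix(np.c_[x,y,np.cross(x,y)]);print("turn units",(np.rad2deg((r.inv()*t).as_rotvec())/5).round(2))
E
python3 - <<'E'
from h import *
print(rot().as_matrix().round(3))
f=dict(np.load("top.npz"));P=cloud(f)
print("left cyl zmax",P[90:230,0:45,2].max(), P[P[...,2]>.2][::200].round(2)[:20])
# jaw x along tangent at start lever angle 137.8 -> 47.8 or 227.8 ; mid 64
plan([.5475,.0645,.25],48);plan([.5475,.0645,.25],228)
E
```

```text
[[ 0.379 -0.001 -0.925]
 [ 0.925 -0.002  0.379]
 [-0.002 -1.     0.   ]]
left cyl zmax 1.172805075839427 [[ 0.47 -0.21  1.17]
 [ 0.47 -0.21  1.17]
 [ 0.47 -0.21  1.17]
 [ 0.47 -0.21  1.17]
 [ 0.47 -0.21  1.17]]
t 0.1 pos [0.2366 0.5779 0.2302] F [-0.3  1.1  0.1] w 1.0
shift units [-14.29  -0.77 -19.29]
turn units [ 0.    3.94 -0.02]
t 0.1 pos [0.2366 0.5779 0.2302] F [-0.3  1.1  0.1] w 1.0
shift units [-14.29  -0.77 -19.29]
turn units [-3.000e-02 -3.206e+01 -0.000e+00]
```

Request:
drive_tool --motion '[[[0,-1,0],[0,0,0],-1],[[-0.7,0,-0.9],[0,0,0],-1],[[-0.7,0,-0.9],[0,0,0],-1],[[-0.7,0,-0.9],[0,0,0],-1],[[-0.7,0,-0.9],[0,0,0],-1],[[-0.7,0,-0.9],[0,0,0],-1],[[-0.7,0,-0.9],[0,0,0],-1],[[-0.7,0,-0.9],[0,0,0],-1],[[-0.7,0,-0.9],[0,0,0],-1],[[-0.7,0,-0.9],[0,0,0],-1],[[-0.7,0,-0.9],[0,0,0],-1],[[-0.7,0,-0.9],[0,0,0],-1]]'

```text
time: 1.3
tool_pos: [0.3931, 0.3052, 0.2558]
tool_rot: [0.587, -0.587, -0.394, 0.394]
contact_force: [0.4, -0.4, 0.0]
gripper_width: 0.997
```

Request:
drive_tool --motion '[[[-0.7,0,-0.9],[0,0,0],-1],[[-0.7,0,-0.9],[0,0,0],-1],[[-0.7,0,-0.9],[0,0,0],-1],[[-0.7,0,-0.9],[0,0,0],-1],[[-0.7,0,-0.9],[0,0,0],-1],[[-0.7,0,-0.9],[0,0,0],-1],[[-0.7,0,-0.9],[0,0,0],-1],[[-0.7,0,-0.9],[0,0,0],-1],[[-0.2,0,-0.9],[0,0,0],-1],[[0,0,-0.9],[0,0,0],-1],[[0,0,0],[0,0,0],-1],[[0,0,0],[0,0,0],-1]]'

```text
time: 2.5
tool_pos: [0.5457, 0.0869, 0.2556]
tool_rot: [0.588, -0.587, -0.393, 0.394]
contact_force: [-0.1, 0.4, 0.3]
gripper_width: 1.001
```

```bash
python3 - <<'E'
from h import *
r=rot();s=manip.state();f=manip.grab_frame("wrist");W=np.eye(4);W[:3,:3]=r.as_matrix();W[:3,3]=s["tool_pos"]
f["world_from_camera"]=W@f["T_tool_cam"];np.savez("w1.npz",**{k:f[k] for k in("img","range_z","camera_matrix","world_from_camera")})
cv2.imwrite("pics/w1.png",f["img"]);P=cloud(f)
m=(P[...,2]>.158)&(P[...,2]<.175)&(f["range_z"]>0)&(np.hypot(P[...,0]-.548,P[...,1]-.064)<.03)
q=P[m];print(m.sum(),q.mean(0).round(4),((q.max(0)+q.min(0))/2).round(4),np.ptp(q,axis=0).round(3))
plan([.548,.0645,.25])
E
```

```text
996 [0.5487 0.0691 0.1632] [0.5503 0.0682 0.1628] [0.028 0.027 0.01 ]
t 2.55 pos [0.5455 0.0872 0.2558] F [ 0.3  0.2 -0. ] w 1.001
shift units [-0.8   0.23 -0.44]
```

View pics/w1.png

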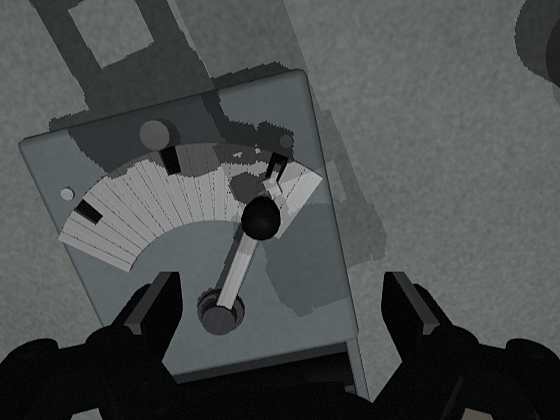

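The grip is at (261,217) in the wrist view with the lever pointing at the parking notch. Wrist, top view and geometry agree on the grip at about (0.549, 0.067). I'll descend and grasp.

Request:
drive_tool --motion '[[[-0.7,0,-0.4],[0,0,0],-1],[[0,0.8,0],[0,0,0],-1],[[0,0.8,0],[0,0,0],-1],[[0,0.8,0],[0,0,0],-1],[[0,0.8,0],[0,0,0],-1],[[0,0.8,0],[0,0,0],-1],[[0,0.6,0],[0,0,0],-1],[[0,0.4,0],[0,0,0],-1],[[0,0,0],[0,0,0],-1],[[0,0,0],[0,0,0],-1]]'

```text
time: 3.55
tool_pos: [0.5491, 0.0671, 0.1319]
tool_rot: [-0.587, 0.587, 0.394, -0.394]
contact_force: [0.2, -0.2, 0.1]
gripper_width: 0.998
```

Request:
drive_tool --motion '[[[0,0,0],[0,0,0],0],[[0,0,0],[0,0,0],0.2],[[0,0,0],[0,0,0],1],[[0,0,0],[0,0,0],1],[[0,0,0],[0,0,0],1],[[0,0,0],[0,0,0],1],[[0,0,0],[0,0,0],1],[[0,0,0],[0,0,0],1]]'

```text
time: 4.35
tool_pos: [0.5493, 0.0676, 0.1322]
tool_rot: [0.587, -0.587, -0.395, 0.393]
contact_force: [-0.7, 5.4, 4.7]
gripper_width: 0.323
```

```bash
python3 - <<'E'
from h import *
p0=manip.state()["tool_pos"]
f=manip.grab_frame("scene");cv2.imwrite("pics/s2.png",cv2.resize(f["img"][150:350,230:510],None,fx=2.5,fy=2.5))
c=np.array([.643,-.022]);v=p0[:2]-c;print("r",np.hypot(*v),"ang",np.rad2deg(np.arctan2(v[1],v[0])))
v=v/np.hypot(*v)*.129
for a in (6,12,18,24,30,33.5,34,38):
    w=R.from_euler("z",a,degrees=True).apply([*v,0])[:2]+c;print(a,end=" ");d=rot().inv().apply(np.array([*w,p0[2]])-p0)/.025;print(d.round(2))
print(manip.state())
E
```

```text
r 0.12963303796809567 ang 136.27678656089876
6 [-0.52 -0.    0.15]
12 [-1.05 -0.    0.26]
18 [-1.59 -0.    0.32]
24 [-2.13 -0.    0.33]
30 [-2.66 -0.01  0.28]
33.5 [-2.97 -0.01  0.22]
34 [-3.02 -0.01  0.21]
38 [-3.37 -0.01  0.12]
{'time': 4.4, 'joint_pos': array([-1.27016018e-02, -3.59662443e-02,  1.87238663e+00,  1.47107436e-03,
        1.30383857e+00, -1.19528929e+00]), 'joint_vel': array([ 5.93880027e-04, -1.46737833e-04,  9.94035509e-04, -6.64439103e-04,
       -2.74218465e-05, -3.23428006e-04]), 'joint_efforts': array([ -2.99242973, -30.36435843, -32.20252275,  -1.45332791,
        -0.15503037,   0.04432731]), 'tool_pos': array([0.54933115, 0.06762486, 0.13217532]), 'tool_rot': array([ 0.58727549, -0.5869851 , -0.3947258 ,  0.39337963]), 'contact_force': array([-0.21522644,  4.95331906,  4.16177059]), 'ft_torque': array([0.97949732, 0.08656335, 0.04509941]), 'gripper_width': 0.326669792097801}
```

View pics/s2.png

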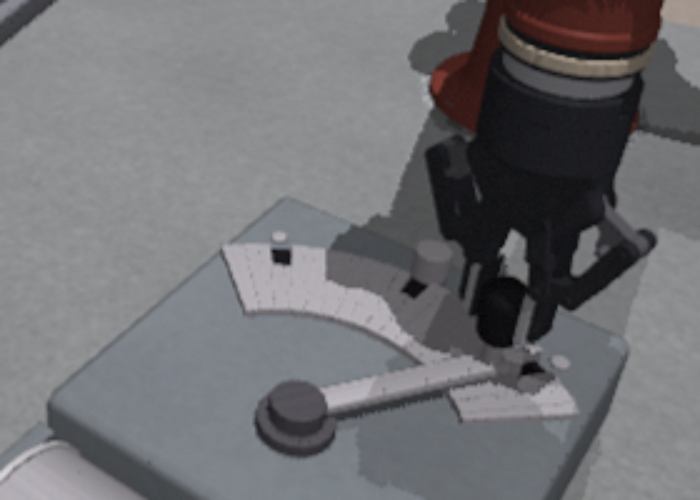

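The scene view shows the grip between the pads; the opening of 28 mm fits it. Now I swing it along the arc to the middle notch.

Request:
drive_tool --motion '[[[-0.25,0,0.08],[0,0,0],1],[[-0.25,0,0.07],[0,0,0],1],[[-0.25,0,0.06],[0,0,0],1],[[-0.25,0,0.05],[0,0,0],1],[[-0.25,0,0.04],[0,0,0],1],[[-0.25,0,0.03],[0,0,0],1],[[-0.25,0,0.01],[0,0,0],1],[[-0.25,0,0],[0,0,0],1],[[-0.25,0,-0.02],[0,0,0],1],[[-0.25,0,-0.03],[0,0,0],1],[[-0.25,0,-0.04],[0,0,0],1],[[-0.25,0,-0.05],[0,0,0],1]]'

```text
time: 5.6
tool_pos: [0.5157, 0.0002, 0.1319]
tool_rot: [0.587, -0.586, -0.395, 0.395]
contact_force: [-1.0, 6.8, 4.8]
gripper_width: 0.324
```

Request:
drive_tool --motion '[[[0,0,0],[0,0,0],1],[[0,0,0],[0,0,0],1],[[0,0,0],[0,0,0],1]]'

```text
time: 5.9
tool_pos: [0.5157, -0.0006, 0.132]
tool_rot: [-0.586, 0.587, 0.395, -0.395]
contact_force: [-1.2, 3.1, 5.9]
gripper_width: 0.323
```

```bash
python3 - <<'E'
from h import *
plan([.5146,-.0017,.13])
p=manip.state()["tool_pos"];v=p[:2]-[.643,-.022];print(np.hypot(*v),np.rad2deg(np.arctan2(v[1],v[0])))
f=manip.grab_frame("scene");cv2.imwrite("pics/s3.png",cv2.resize(f["img"][150:350,230:510],None,fx=2.5,fy=2.5))
E
```

```text
t 5.9 pos [ 0.5157 -0.0006  0.132 ] F [-1.2  3.1  5.9] w 0.323
shift units [-0.06  0.08  0.02]
0.12913966829272452 170.44574339667727
```

View pics/s3.png

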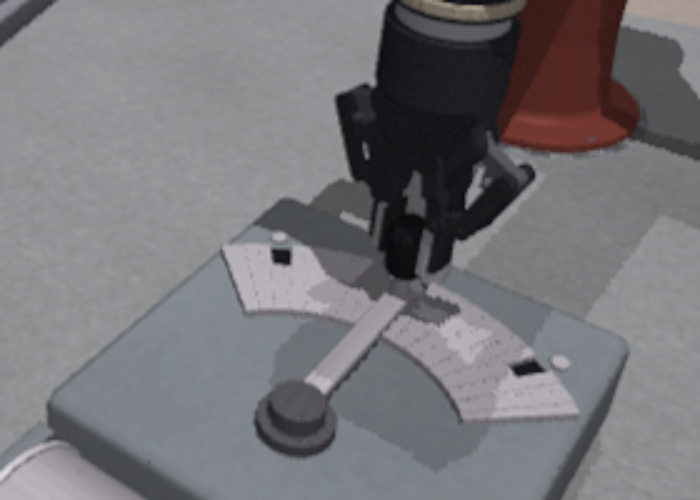

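The lever arm now lies towards the middle notch at 170.4°, with the stud line at 171°. I release slowly and retreat upward.

Request:
drive_tool --motion '[[[0,0,0],[0,0,0],0.3],[[0,0,0],[0,0,0],0],[[0,0,0],[0,0,0],-0.5],[[0,0,0],[0,0,0],-1],[[0,0,0],[0,0,0],-1],[[0,0,0],[0,0,0],-1],[[0,0,0],[0,0,0],-1],[[0,0,0],[0,0,0],-1]]'

```text
time: 6.75
tool_pos: [0.5158, -0.0006, 0.1313]
tool_rot: [-0.587, 0.587, 0.394, -0.394]
contact_force: [-0.7, 0.4, -0.2]
gripper_width: 0.997
```

Request:
drive_tool --motion '[[[0,-0.5,0],[0,0,0],-1],[[0,-0.8,0],[0,0,0],-1],[[0,-0.8,0],[0,0,0],-1],[[0,-0.8,0],[0,0,0],-1],[[0,-0.8,0],[0,0,0],-1],[[0,-0.8,0],[0,0,0],-1],[[0.8,0,0.8],[0,0,0],-1],[[0.8,0,0.8],[0,0,0],-1],[[0.8,0,0.8],[0,0,0],-1],[[0.8,0,0.8],[0,0,0],-1],[[0.8,0,0.8],[0,0,0],-1],[[0.8,0,0.8],[0,0,0],-1]]'

```text
time: 7.95
tool_pos: [0.4498, 0.157, 0.2451]
tool_rot: [-0.587, 0.587, 0.394, -0.393]
contact_force: [0.1, 0.3, -0.4]
gripper_width: 1.0
```

Request:
drive_tool --motion '[[[0.8,0,0.8],[0,0,0],-1],[[0.8,0,0.8],[0,0,0],-1],[[0.8,0,0.8],[0,0,0],-1],[[0.8,0,0.8],[0,0,0],-1],[[0,0,0],[0,0,0],-1],[[0,0,0],[0,0,0],-1],[[0,0,0],[0,0,0],-1],[[0,0,0],[0,0,0],-1],[[0,0,0],[0,0,0],-1]]'

```text
time: 8.85
tool_pos: [0.4069, 0.2596, 0.2439]
tool_rot: [-0.587, 0.588, 0.394, -0.394]
contact_force: [-0.5, 0.3, -0.5]
gripper_width: 0.997
```

```bash
python3 - <<'E'
from h import *
f=manip.grab_frame("top");P=cloud(f);Z=P[...,2]
m=(Z>.13)&(Z<.18)&(np.hypot(P[...,0]-.515,P[...,1]+.002)<.05);v,u=np.nonzero(m);k=ray(f,u.mean(),v.mean(),.163)
w=k[:2]-[.6432,-.0219];print(m.sum(),k.round(4),np.hypot(*w),np.rad2deg(np.arctan2(w[1],w[0])),"stud",np.rad2deg(np.arctan2(.0287,-.1816)))
o=np.load("top.npz")["img"];a=(slice(170,235),slice(340,410));print("valve diff",np.abs(o[a].astype(int)-f["img"][a]).max())
print(manip.state()["tool_pos"],manip.state()["contact_force"],manip.state()["time"])
b=f["img"][110:270,120:290];cv2.imwrite("pics/t4.png",cv2.resize(b,None,fx=3.5,fy=3.5,interpolation=cv2.INTER_CUBIC))
E
```

```text
166 [ 0.5155 -0.0037  0.163 ] 0.12898324731040348 171.8966264829384 stud 171.01927275183183
valve diff 7
[0.40682761 0.2597166  0.24384001] [ 0.18916745 -0.31796793 -0.32495778] 8.9
```

View pics/t4.png

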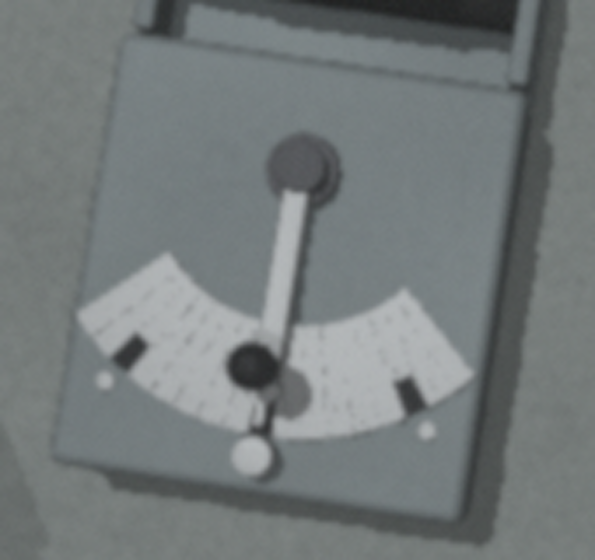

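The lever's pointer sits in the middle notch slot, aimed at the stud at (251,456). The gripper is clear and the valve is unchanged, so I hand it in.

```bash
python3 -c "
from plant import manip;print(manip.job_done())"
```

```text
the job is handed in; nothing more can be done
None
```

The gear lever is now in the middle notch, the one marked by the index stud, with its pointer aimed at the stud. I gripped it, swung it about 34° out of the parking notch, let go and backed the arm away. I handed the job in at about 8.9 s on the robot's clock.

- **Lever position:** the last top view puts the lever at 171.9° and the stud line at 171.0°. That 0.9° gap is within measuring error. The grip is 129 mm from the pivot, against the 130 mm given.
- **Clearance:** the gripper is open and about 0.28 m from the grip, and the wrist force reads about zero.
- **Air valve:** its patch of the image is unchanged apart from noise, so it was not moved.

The first wrist and top-view positions for the grip differed by about 4 mm. I used a value consistent with the known geometry, and the grasp held. No check failed.

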